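Assemble a daily pill tower in order

ROBOT

A 7-joint arm with a two-finger parallel gripper is mounted at the origin on a cart in front of the work surface, level with it; the furniture and walls round the work are solid. World frame = base frame: x ahead of the robot, y to its left, z up, the work surface at z = 0. Lengths are in mm, angles in rad, forces in N, time in s.
With the tool pointing down it reaches from about 350 to 900 mm from the base axis. Payload 19.9 kg.
Tool frame: the origin (TCP) lies at the centre of the arm's flange, where the gripper is bolted on; the fingertips stand 173 mm ahead of it and the grasp point (between the pads) lies 155 mm ahead of it (env.tip_reach is the z of the fingertips in the tool frame, in mm); z points along the fingers, y is the line along which they close (so a half turn about z gives the same grasp; the last joint's range is limited). The gripper opens to 85 mm and grips with 20 to 120 N. Pads are 22 mm wide; open, the fingers measure 114 mm over their backs; the gripper's body (76 mm by 85 mm) begins 54 mm behind the grasp point. The pads swing forward as they close: fully open they stand 13 mm farther back than shut.
Start: joints at [1.254, 0.417, -0.01, 1.614, 0.005, 1.111, -0.053], TCP at [170.204, -601.373, 404.66] pointing down, gripper open.
Joint ranges: [-2.81, 2.81], [-0.39, 2.02], [-1.27, 1.25], [0.06, 2.57], [-1.19, 4.33], [0.19, 2], [-2.82, 2.82]. Speed limits (rad/s): [1.89, 1.89, 2.39, 2.39, 3.01, 3.01, 3.01].

INTERFACE

Orientations are given as a 3x3 rotation matrix whose columns are the frame's x, y, z axes.
In Python, from bench import env gives the robot as it stands.
- The arm moves only by the tool step_arm, never from a script. Its argument "steps" is a list of rows, each a list of 3 entries, a list of its own where there are three numbers: the opening, from 0 (shut) to 1 (fully open), then the shift along the tool's x, y, z in units of 40 mm (1.0 is 40 mm), then the turn, a rotation vector about the tool's x, y, z in units of 5 degrees (1.0 is 5 degrees). A call has 1 to 10 rows; each row shifts and turns the commanded pose from where the row before left it, along the tool's axes as they then stand; what a row does not reach is not made up. A row lasts 1/12 s, in which the tool goes at most 41.7 mm and 7.16 degrees, less where a joint would pass 70% of its speed; a pose out of reach is approached as far as the arm can. A call is refused whole if a number of a shift passes 1 or a number of a turn 1, either way. A call with a gripper value outside its range is refused whole. The fingers move at their own pace and stop on an object; "force" is the grip in N (left out, the last holds). Time passes only in rows, so rows that do not move let the fingers close. It gives the time, the measured TCP pose, the force, the opening and the grip force at its end, in the units of the state.
- env.read_state(): the state, without advancing time (a new reading comes with each control period).
- env.camera(name): name is "side" or "top" or "wrist"; returns a dict with "pixels" (384x512x3 uint8, blue, green, red), "fx", "fy", "cx", "cy" (pixels), "position" and "orientation" of the camera in the world. Camera axes: x right, y down, z forward; pixel columns grow to the right and rows downward; lengths in mm; the calibration is good to about 2 mm. A picture is of the moment at which its call begins. There is no depth.
- env.finish_job(): hands the job in; it is judged then, once.
Trained networks look in a picture, given as the dict that the camera call returned (one of the last four; its "shot" number tells which), for a name from the list of things; names that differ only in an ending like _2 or _b are one class to them, and where a whole thing is asked for, a point or a joint stands for the part that bears it (a point fixed in the world has none). Each returns a list of dicts, best first, with "confidence" (0 to 1); they miss things now and then, are a little off and sometimes report something else, mostly with a low value. They report only what shows in the picture. A call takes as long as a camera call. They do not tell look-alikes from the thing itself.
- env.find_in(target, picture): "box" ([left, top, right, bottom] in pixels, round what is visible of it).
- env.silhouettes(target, picture): "mask" (384x512 bool, what is visible of it) and "box" ([left, top, right, bottom] in pixels, round what is visible of it).
- env.tip_of(target, picture): "point" ([column, row] in pixels: a listed point, or the origin of a listed thing).
The state is a dict: "time_s": time; "q": joint angles; "joint_vel": joint speeds; "joint_torque": joint torques, N m; "eef_pos": TCP position; "tool_rot": TCP orientation; "contact_force": force on the tool from outside, world axes, zero at the start; "ft_torque": the same for the moment, N m; "gripper_width": finger opening in mm; "grasp_force": force on a finger pad.
Only numpy, scipy, OpenCV 4.12 (cv2) and the standard library are available. Lean on these libraries where they do the work, as an engineer would, in place of code of your own. Each camera call takes 0.05 s, during which the arm holds its last target. There are 200 camera calls.

TASK

Assemble the patient's pill tower on the white stand: the yellow morning compartment at the bottom in the stand's socket, then green, then blue, and the black cap on top, each pressed or let down fully home in the one below. There are loose pills inside, so keep the parts upright and set them down rather than dropping them. Leave the red spare compartment, the tape roll and the dose cups standing where they are.

Things in the scene. Friction and masses are not known exactly. Their poses are not given: they have to be found in the camera images.
- yellow_center (a point): yellow round open pill cup, 54 mm diameter, 44 mm high in all, red and white pills inside. Point: centre, 22 mm above its underside, z up. Lowest 8 mm: foot tapering from 43.6 mm at the shoulder to 38 mm at the bottom. Straight wall from 8 to 44 mm, grip across it; mouth 48 mm wide, inner floor 11 mm up. 40-70 g. Seated: centre 14 mm above the rim of the stand.
- green_center (a point): green round open pill cup, 54 mm diameter, 44 mm high in all, yellow and white pills inside. Point: centre, 22 mm above its underside, z up. Lowest 8 mm: foot tapering from 43.6 mm at the shoulder to 38 mm at the bottom. Straight wall from 8 to 44 mm, grip across it; mouth 48 mm wide, inner floor 11 mm up. 40-70 g. Seated: centre 36 mm above the centre of the cup below.
- blue_center (a point): blue round open pill cup, 54 mm diameter, 44 mm high in all, orange and white pills inside. Point: centre, 22 mm above its underside, z up. Lowest 8 mm: foot tapering from 43.6 mm at the shoulder to 38 mm at the bottom. Straight wall from 8 to 44 mm, grip across it; mouth 48 mm wide, inner floor 11 mm up. 40-70 g. Seated: centre 36 mm above the centre of the cup below.
- cap_center (a point): black solid cap, round, 52 mm diameter, 40 mm high in all, flat top with bevelled edge. Point: centre, 20 mm above its underside, z up. Lowest 8 mm: the same tapered foot as on the cups; straight side from 8 to 36 mm, grip across it. 40-70 g. Seated: centre 34 mm above the centre of the cup below.
- stand_mouth (a point): white round stand that does not move: base disc 82 mm diameter and 8 mm high, on it a ring socket of 54 mm outer and 48 mm inner diameter that rises to 20 mm above the bench, inner floor 10 mm above the bench; the point is the centre of the socket's mouth at rim height (20 mm above the bench), z up
- spare_center (a point): red round open pill cup, 54 mm diameter, 44 mm high in all, blue and white pills inside. Point: centre, 22 mm above its underside, z up. Lowest 8 mm: foot tapering from 43.6 mm at the shoulder to 38 mm at the bottom. Straight wall from 8 to 44 mm, grip across it; mouth 48 mm wide, inner floor 11 mm up. 40-70 g. Spare, stays where it is.
- tape_roll_center (a point): roll of beige tape lying flat, 53 mm diameter, 18 mm high, loose; the point is its centre, half-way up; stays where it is
- dose_pots_center (a point): short nest of clear dose cups standing upright, 46 mm diameter at the rim, 50 mm high, loose; the point is its centre, half-way up; stays where it is
Not all that is in view belongs to the job. What is shaped like the part that bears tape_roll_center but brown or turquoise is not meant.

How it is judged (in metres and radians):
At the end, for the whole second after the job is handed in: Yellow in the stand, green in yellow, blue in green, cap in blue: each within 5 mm of the axis below, 3 mm of its seated height, tilt under 0.08 rad, at rest (under 0.02 m/s). Red spare, tape and dose cups within 30 mm of their starts, tilt under 0.3 rad (horizontal distance between yellow_center and stand_mouth below 0.005 m and z of yellow_center in the frame of stand_mouth between 0.011 and 0.017 m and angle between each of yellow_center, green_center, blue_center, cap_center's own z axis and vertical below 0.08 rad and horizontal distance between green_center and yellow_center below 0.005 m and z of green_center in the frame of yellow_center between 0.033 and 0.039 m and horizontal distance between blue_center and green_center below 0.005 m and z of blue_center in the frame of green_center between 0.033 and 0.039 m and horizontal distance between cap_center and blue_center below 0.005 m and z of cap_center in the frame of blue_center between 0.031 and 0.037 m and linear speed of each of yellow, green, blue, cap below 0.02 m/s and not (distance of any of spare_center, tape_roll_center, dose_pots_center from where it was at the start of the episode above 0.03 m or angle between any of spare_center, tape_roll_center, dose_pots_center's own z axis and vertical above 0.3 rad)); the robot touches nothing.
It fails at once if a part of the tower is tipped by more than 0.6 rad (angle between any of yellow_center, green_center, blue_center, cap_center's own z axis and vertical above 0.6 rad).
It fails at once if a part of the tower is dropped (moves faster than 0.6 m/s while the fingers do not touch it) ((contact force between the fingers and yellow below 0.02 N and linear speed of yellow above 0.6 m/s) or (contact force between the fingers and green below 0.02 N and linear speed of green above 0.6 m/s) or (contact force between the fingers and blue below 0.02 N and linear speed of blue above 0.6 m/s) or (contact force between the fingers and cap below 0.02 N and linear speed of cap above 0.6 m/s)).
It fails at once if the red spare, the tape roll or the dose cups are moved by more than 30 mm or tipped by more than 0.3 rad (distance of any of spare_center, tape_roll_center, dose_pots_center from where it was at the start of the episode above 0.03 m or angle between any of spare_center, tape_roll_center, dose_pots_center's own z axis and vertical above 0.3 rad).
It also fails if it takes over 109 s, if anything falls off the work surface, if the arm or the gripper's body presses on something with over 40 N, if the wrist force passes 120 N, or if a joint passes its speed limit or range.

## Working session

There is one attempt and no reset: what is moved stays moved. The work goes in short steps, Python scripts to look and compute and a tool call to move; the robot and the scene stay as the last step left them, time stands still between calls to the robot, and variables do not carry over. Pictures are saved under pics/ and viewed, at most 14 in all, crops included, and the job is handed in when it is done.

Besides the shell and the picture viewer there is one more tool, called in YAML: its name, and indented under it one key for each argument. step_arm: Moves the arm, as the interface text tells. Its arguments: {"type":"object","properties":{"steps":{"type":"array"},"force":{"type":"number"}},"required":["steps"]}

```bash
mkdir -p pics; ls; cat > h.py <<'E'
from bench import env
import numpy as np, cv2
def ray(p,u,v):
    d=np.array([(u-p["cx"])/p["fx"],(v-p["cy"])/p["fy"],1.0]); return np.array(p["orientation"])@d
def at_z(p,u,v,z):
    d=ray(p,u,v); o=np.array(p["position"]); return o+d*(z-o[2])/d[2]
def proj(p,X):
    c=np.array(p["orientation"]).T@(np.array(X)-np.array(p["position"])); return p["cx"]+p["fx"]*c[0]/c[2],p["cy"]+p["fy"]*c[1]/c[2]
Z=dict(yellow_center=22,green_center=22,blue_center=22,cap_center=20,stand_mouth=20,spare_center=22,tape_roll_center=9,dose_pots_center=25)
E
python3 - <<'E'
from h import *
s=env.read_state(); print(s["eef_pos"],np.round(s["tool_rot"],3).tolist(),s["gripper_width"],s["time_s"])
ims=[]
for c in ("top","side"):
    p=env.camera(c); ims.append(p["pixels"]); print(c,np.round(p["position"]),np.round(p["orientation"],2).tolist(),p["fx"])
    for n,z in Z.items():
        for r in env.tip_of(n,p)[:3]:
            u,v=r["point"]; print(c,n,round(r["confidence"],2),np.round([u,v]),np.round(at_z(p,u,v,z),1))
    cv2.imwrite(f"pics/{c}0.png",cv2.resize(p["pixels"],(800,600)))
E
```

```text
pics
[ 170.15855201 -601.2464001   404.04931121] [[0.962, 0.272, -0.0], [0.272, -0.962, 0.001], [-0.0, -0.001, -1.0]] 85.6990532986922 0.0
top [ 398.  -50. 1217.] [[0.02, -0.99, 0.12], [-1.0, -0.02, 0.01], [-0.0, -0.12, -0.99]] 495.20383377236567
top yellow_center 0.79 [188. 156.] [612.5 129.5  22. ]
top yellow_center 0.28 [343. 223.] [ 459.6 -252.5   22. ]
top green_center 0.69 [339. 159.] [ 615.  -241.5   22. ]
top blue_center 0.81 [256. 208.] [491.2 -41.4  22. ]
top cap_center 0.94 [176. 213.] [472.8 151.3  20. ]
top stand_mouth 0.85 [255. 149.] [636.1 -34.6  20. ]
top spare_center 0.81 [212. 194.] [522.6  66.7  22. ]
top spare_center 0.57 [189. 158.] [609.9 126.9  22. ]
top tape_roll_center 0.89 [345. 222.] [ 463.  -258.4    9. ]
top tape_roll_center 0.81 [291. 236.] [ 424.7 -128.2    9. ]
top tape_roll_center 0.79 [311. 130.] [ 689.5 -172.8    9. ]
top dose_pots_center 0.6 [299. 195.] [ 523.  -145.2   25. ]
top dose_pots_center 0.16 [341. 161.] [ 610.6 -245.9   25. ]
side [ 276. -844.  451.] [[0.94, -0.16, 0.31], [-0.35, -0.38, 0.86], [-0.01, -0.91, -0.41]] 450.78611943346147
side green_center 0.77 [323. 249.] [ 614.4 -234.8   22. ]
side cap_center 0.95 [194. 183.] [467.7 152.3  20. ]
side stand_mouth 0.74 [292. 201.] [643.9 -31.8  20. ]
side stand_mouth 0.61 [247. 276.] [ 462.3 -261.4   20. ]
side spare_center 0.75 [226. 195.] [517.1  49.8  22. ]
side tape_roll_center 0.9 [246. 276.] [ 466.3 -243.8    9. ]
side tape_roll_center 0.78 [183. 207.] [419.7  55.    9. ]
side tape_roll_center 0.63 [338. 230.] [ 682.9 -165.5    9. ]
side dose_pots_center 0.75 [258. 235.] [ 521.1 -150.1   25. ]
```

View pics/top0.png

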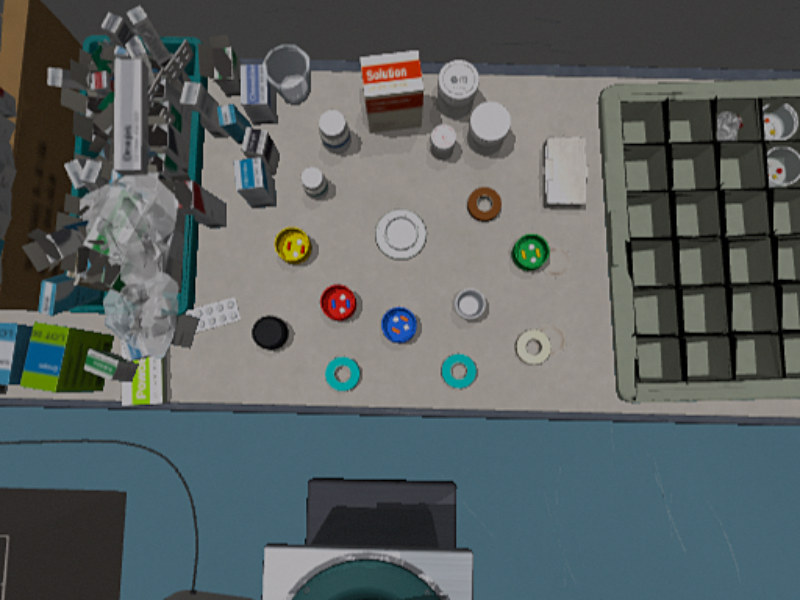

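View pics/side0.png

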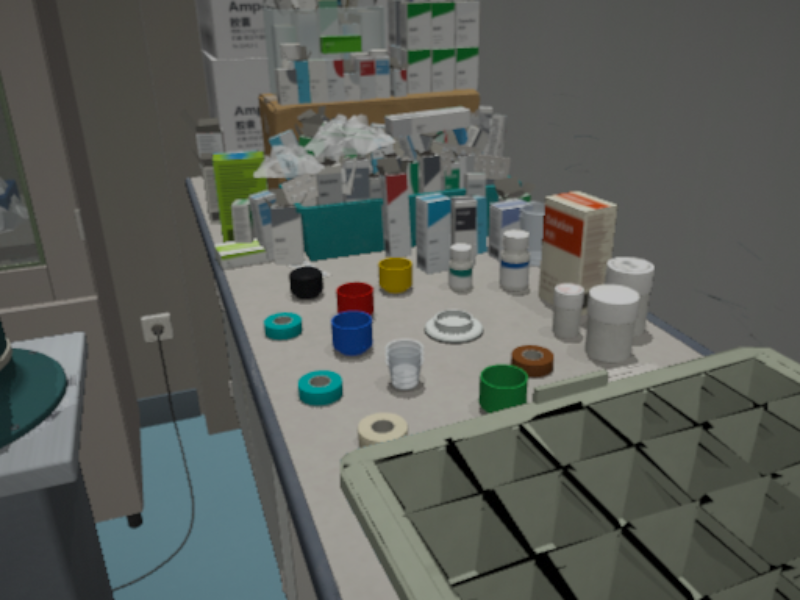

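The top view shows what could be confused with the parts:
- **Cups (800-px view):** yellow (293,246), green (531,252), blue (400,325) and the red spare (338,302).
- **Other parts:** black cap (270,333), white stand (401,234) and dose cups (470,304).
- **Tape:** the beige roll is at (533,347). The turquoise rings (343,373) and (459,371) and the brown ring (485,204) are decoys.
- **Other white things:** the bottle lids near (490,125) are not the stand.

I'll move to a central hover for a close look with the wrist camera.

step_arm:
  steps:
    - [1,[0,0,0],[0,0,0.8]]
    - [1,[0,0,0],[0,0,0.8]]
    - [1,[0,0,0],[0,0,0.8]]
    - [1,[0,0,0],[0,0,0.76]]
    - [1,[0.57,-0.8,0],[0,0,0]]
    - [1,[0.57,-0.8,0],[0,0,0]]
    - [1,[0.57,-0.8,0],[0,0,0]]
    - [1,[0.57,-0.8,0],[0,0,0]]
    - [1,[0.57,-0.8,0],[0,0,0]]
    - [1,[0.57,-0.8,0],[0,0,0]]

```text
time_s: 1.73
eef_pos: [307.7, -407.6, 404.9]
tool_rot: [[1.0, -0.0, 0.0], [-0.0, -1.0, -0.0], [0.0, 0.0, -1.0]]
contact_force: [1.4, -0.1, -0.5]
gripper_width: 85.2
grasp_force: 0.0
```

step_arm:
  steps:
    - [1,[0.57,-0.8,0],[0,0,0]]
    - [1,[0.57,-0.8,0],[0,0,0]]
    - [1,[0.57,-0.8,0],[0,0,0]]
    - [1,[0.57,-0.8,0],[0,0,0]]
    - [1,[0.57,-0.8,0],[0,0,0]]
    - [1,[0.57,-0.8,0],[0,0,0]]
    - [1,[0.57,-0.8,0],[0,0,0]]
    - [1,[0.57,-0.8,0],[0,0,0]]
    - [1,[0.57,-0.8,0],[0,0,0]]
    - [1,[0,0,0],[0,0,0]]

```text
time_s: 2.57
eef_pos: [515.2, -114.8, 404.9]
tool_rot: [[1.0, 0.008, 0.002], [0.008, -1.0, 0.002], [0.002, -0.002, -1.0]]
contact_force: [-0.4, -0.1, 0.0]
gripper_width: 85.1
grasp_force: 0.0
```

```bash
cat >> h.py <<'E'
def measure(c,names,show=None):
    p=env.camera(c)
    for n in names:
        for r in env.tip_of(n,p)[:2]:
            u,v=r["point"]; print(c,n,round(r["confidence"],2),np.round([u,v]),np.round(at_z(p,u,v,Z[n]),1))
    if show: cv2.imwrite(f"pics/{show}.png",p["pixels"])
    return p
E
python3 - <<'E'
from h import *
s=env.read_state(); print(s["eef_pos"])
p=measure("wrist",list(Z),"w1"); print(np.round(p["position"]),np.round(p["orientation"],2).tolist(),p["fx"])
E
```

```text
[ 515.20337709 -114.8078423   404.93848952]
wrist yellow_center 0.82 [ 5. 59.] [610.6 129.5  22. ]
wrist green_center 0.95 [384.  66.] [ 606.7 -238.5   22. ]
wrist blue_center 0.56 [189. 179.] [490.7 -42.4  22. ]
wrist cap_center 0.98 [  8. 190.] [475.6 158.3  20. ]
wrist stand_mouth 0.58 [175.  32.] [635.8 -37.3  20. ]
wrist spare_center 0.7 [ 94. 153.] [518.5  55.6  22. ]
wrist spare_center 0.32 [ 4. 60.] [609.4 130.8  22. ]
wrist tape_roll_center 0.83 [270. 229.] [ 426.2 -131.9    9. ]
wrist tape_roll_center 0.73 [372. 200.] [ 462.8 -248.6    9. ]
wrist dose_pots_center 0.92 [283. 146.] [ 527.4 -143.4   25. ]
wrist dose_pots_center 0.32 [ 6. 60.] [609.5 126.   25. ]
[ 597. -114.  374.] [[0.01, -0.95, -0.32], [-1.0, -0.01, -0.0], [-0.0, 0.32, -0.95]] 339.27443860011755
```

View pics/w1.png

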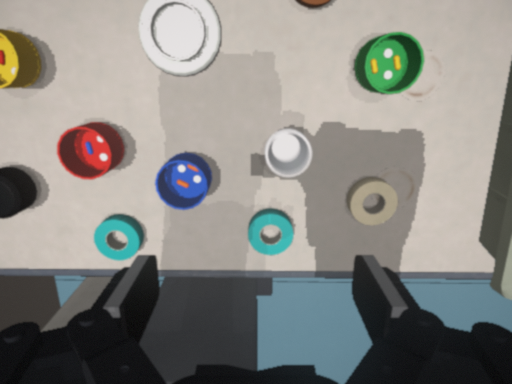

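```bash
cat >> h.py <<'E'
from scipy.optimize import least_squares
cup=[(19,0),(21.8,8),(27,8),(27,44)]
PROF={n:cup for n in("yellow_center","green_center","blue_center","spare_center")}
PROF["cap_center"]=[(19,0),(21.8,8),(26,8),(26,36),(22,40)]
PROF["stand_mouth"]=[(41,0),(41,8),(27,20)]
def cen(pts):
    h=cv2.convexHull(np.float32(pts)); m=cv2.moments(h); return np.array([m["m10"]/m["m00"],m["m01"]/m["m00"]]),m["m00"]
def fit(n,p,z0=0,near=None,prof=None):
    """xy of the part from the centroid of its silhouette's hull"""
    rs=env.silhouettes(n,p)[:4]
    best=None
    for r in rs:
        m=r["mask"].astype(np.uint8); c=max(cv2.findContours(m,0,2)[0],key=cv2.contourArea,default=None)
        if c is None or len(c)<8: continue
        l,t,w,h=cv2.boundingRect(c)
        if l<=1 or t<=1 or l+w>=511 or t+h>=383: continue
        mc,ma=cen(c.reshape(-1,2))
        g=at_z(p,*mc,z0+22)[:2]
        if near is not None and np.hypot(*(g-near))>40: continue
        a=np.linspace(0,2*np.pi,60)
        def model(x):
            return cen([proj(p,(x[0]+R*np.cos(t),x[1]+R*np.sin(t),z0+z)) for R,z in (prof or PROF[n]) for t in a])
        s=least_squares(lambda x:model(x)[0]-mc,g,diff_step=1e-3)
        return s.x.round(1),round(r["confidence"],2),round(ma/model(s.x)[1],2)
E
python3 - <<'E'
from h import *
near=dict(yellow_center=(612,129),green_center=(612,-240),blue_center=(491,-42),cap_center=(472,153),stand_mouth=(636,-35),spare_center=(521,62))
for c in("wrist","top","side"):
    p=env.camera(c)
    for n in near: print(c,n,fit(n,p,near=near[n]))
E
```

```text
wrist yellow_center None
wrist green_center (array([ 608.5, -240.4]), 0.73, 0.94)
wrist blue_center (array([490.1, -39. ]), 0.61, 0.96)
wrist cap_center None
wrist stand_mouth None
wrist spare_center (array([522.3,  55.4]), 0.58, 0.97)
top yellow_center (array([609.1, 129.4]), 0.65, 0.91)
top green_center None
top blue_center (array([489.1, -38.7]), 0.72, 0.89)
top cap_center (array([471.8, 160.3]), 0.83, 0.84)
top stand_mouth (array([636.8, -35.3]), 0.92, 0.81)
top spare_center (array([521.9,  56.2]), 0.75, 0.9)
side yellow_center (array([611.5, 132.1]), 0.91, 0.84)
side green_center (array([ 610.6, -235.9]), 0.9, 0.9)
side blue_center (array([491.2, -38.5]), 0.59, 0.91)
side cap_center (array([474.9, 159.1]), 0.97, 0.92)
side stand_mouth (array([638. , -37.7]), 0.57, 0.94)
side spare_center (array([526.9,  67.6]), 0.67, 0.76)
```

step_arm:
  steps:
    - [1,[0.34,-0.87,0.3],[0,0,0]]
    - [1,[0.34,-0.87,0.3],[0,0,0]]
    - [1,[0.34,-0.87,0.3],[0,0,0]]
    - [1,[0.34,-0.87,0.3],[0,0,0]]
    - [1,[0.34,-0.87,0.3],[0,0,0]]
    - [1,[0.34,-0.87,0.3],[0,0,0]]
    - [1,[0.34,-0.87,0.3],[0,0,0]]
    - [1,[0,0,0],[0,0,0]]
    - [1,[0,0,0],[0,0,0]]

```text
time_s: 4.82
eef_pos: [607.3, 124.5, 319.5]
tool_rot: [[1.0, 0.004, -0.002], [0.004, -1.0, 0.001], [-0.002, -0.001, -1.0]]
contact_force: [0.2, -1.1, 0.2]
gripper_width: 85.6
grasp_force: 0.0
```

```bash
python3 - <<'E'
from h import *
s=env.read_state(); print(s["eef_pos"].round(1),np.round(s["tool_rot"],4).tolist())
p=env.camera("wrist"); cv2.imwrite("pics/y.png",p["pixels"])
for n in ("yellow_center","stand_mouth","spare_center"): print(n,fit(n,p),[(r["confidence"],at_z(p,*r["point"],Z[n]).round(1)) for r in env.tip_of(n,p)[:1]])
E
```

```text
[607.3 124.5 319.5] [[1.0, 0.0035, -0.0018], [0.0035, -1.0, 0.0007], [-0.0018, -0.0007, -1.0]]
yellow_center (array([610.7, 129.8]), 0.87, 0.97) [(0.76, array([611.3, 130.7,  22. ]))]
stand_mouth (array([637.9, -35.9]), 0.7, 0.96) [(0.76, array([636.1, -37.7,  20. ]))]
spare_center (array([523.7,  59.6]), 0.81, 0.84) [(0.95, array([522.6,  58.1,  22. ]))]
```

View pics/y.png

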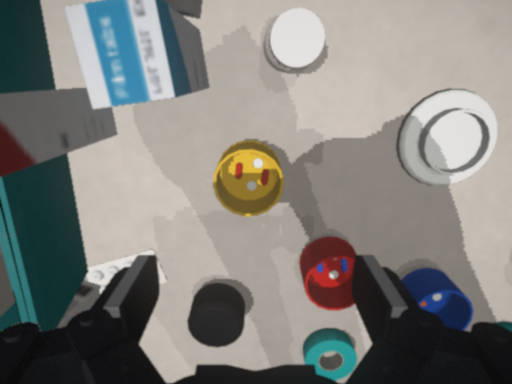

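The close view confirms the yellow cup with red and white pills at (249,180), with clear space around it. I'll descend and grip.

step_arm:
  steps:
    - [1,[0.085,-0.13,0.7],[0,0,0]]
    - [1,[0,0,0.8],[0,0,0]]
    - [1,[0,0,0.8],[0,0,0]]
    - [1,[0,0,0.6],[0,0,0]]
    - [1,[0,0,0.4],[0,0,0]]
    - [1,[0,0,0.15],[0,0,0]]
    - [1,[0,0,0],[0,0,0]]
  force: 30

```text
time_s: 5.75
eef_pos: [610.5, 127.0, 181.7]
tool_rot: [[1.0, -0.0, -0.002], [-0.0, -1.0, -0.0], [-0.002, 0.0, -1.0]]
contact_force: [1.1, 0.7, -0.1]
gripper_width: 85.3
grasp_force: 0.0
```

step_arm:
  steps:
    - [0,[0,0,0],[0,0,0]]
    - [0,[0,0,0],[0,0,0]]
    - [0,[0,0,0],[0,0,0]]
    - [0,[0,0,0],[0,0,0]]
    - [0,[0,0,0],[0,0,0]]
    - [0,[0,0,0],[0,0,0]]

```text
time_s: 6.25
eef_pos: [611.3, 127.5, 184.4]
tool_rot: [[1.0, -0.0, 0.002], [-0.0, -1.0, 0.0], [0.002, -0.0, -1.0]]
contact_force: [-1.5, -1.7, 8.5]
gripper_width: 53.3
grasp_force: 30.3
```

step_arm:
  steps:
    - [0,[0,0,-0.4],[0,0,0]]
    - [0,[0,0,-0.7],[0,0,0]]
    - [0,[0,0,-0.8],[0,0,0]]
    - [0,[0.13,0.4,-0.4],[0,0,0]]
    - [0,[0.13,0.8,0],[0,0,0]]
    - [0,[0.13,0.8,0],[0,0,0]]
    - [0,[0.13,0.8,0],[0,0,0]]
    - [0,[0.13,0.8,0],[0,0,0]]
    - [0,[0,0.49,0],[0,0,0]]
    - [0,[0,0,0],[0,0,0]]

```text
time_s: 7.08
eef_pos: [636.9, -41.8, 275.4]
tool_rot: [[1.0, -0.006, 0.001], [-0.006, -1.0, -0.002], [0.001, 0.002, -1.0]]
contact_force: [0.1, 0.7, -0.6]
gripper_width: 53.4
grasp_force: 31.9
```

```bash
cat >> h.py <<'E'
def held(zoff=0,col="yellow"):
    s=env.read_state(); p=env.camera("wrist"); print("tcp",s["eef_pos"].round(1),"w",round(s["gripper_width"],1),"g",round(s["grasp_force"],1),np.round(np.array(s["tool_rot"])[:,2],4)); return s,p
E
python3 - <<'E'
from h import *
s,p=held(); cv2.imwrite("pics/h1.png",p["pixels"])
z0=s["eef_pos"][2]-183
print("cup",fit("yellow_center",p,z0=z0),"stand",fit("stand_mouth",p))
for c in ("top","side"):
    q=env.camera(c); print(c,fit("yellow_center",q,z0=z0),fit("stand_mouth",q))
E
```

```text
tcp [636.9 -41.8 275.4] w 53.4 g 31.9 [ 0.001  -0.0025 -1.    ]
cup (array([637.7, -42.4]), 0.61, 0.95) stand (array([643.8, -37.5]), 0.87, 0.82)
top None None
side (array([625.9, -42.2]), 0.56, 0.6) (array([638.5, -37.9]), 0.57, 0.91)
```

View pics/h1.png

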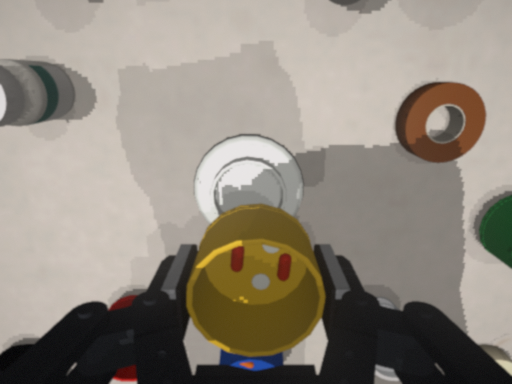

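step_arm:
  steps:
    - [0,[0.015,-0.13,0.3],[0,0,0]]
    - [0,[0,0,0.6],[0,0,0]]
    - [0,[0,0,0.5],[0,0,0]]
    - [0,[0,0,0.35],[0,0,0]]
    - [0,[0,0,0],[0,0,0]]
    - [0,[0,0,0],[0,0,0]]

```text
time_s: 8.03
eef_pos: [637.3, -30.6, 203.6]
tool_rot: [[1.0, 0.0, -0.001], [0.0, -1.0, 0.0], [-0.001, -0.0, -1.0]]
contact_force: [-0.2, -0.8, -0.2]
gripper_width: 53.0
grasp_force: 36.9
```

```bash
python3 - <<'E'
from h import *
s,p=held(); a=env.camera("side"); t=env.camera("top")
def crop(q,X,r,k):
    u,v=map(int,proj(q,X)); u=min(max(u,r),511-r);v=min(max(v,r),383-r)
    return cv2.resize(q["pixels"][v-r:v+r,u-r:u+r],(k,k),interpolation=cv2.INTER_CUBIC)
cv2.imwrite("pics/s1.png",np.hstack([crop(a,(637,-37,30),45,400),crop(p,(637,-37,20),120,400)]))
E
```

```text
tcp [637.3 -30.6 203.6] w 53.0 g 36.9 [-1.2e-03  3.0e-04 -1.0e+00]
```

View pics/s1.png

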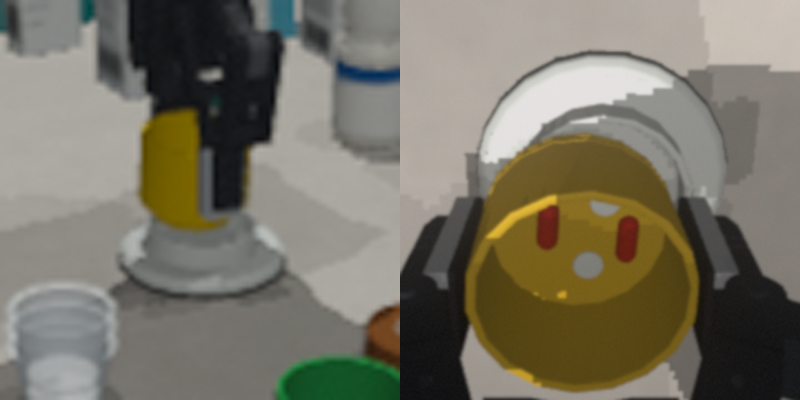

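step_arm:
  steps:
    - [0,[0,0.15,0],[0,0,0]]
    - [0,[0,0,0],[0,0,0]]
    - [0,[0,0,0],[0,0,0]]
    - [0,[0,0,0],[0,0,0]]

```text
time_s: 8.52
eef_pos: [637.4, -37.1, 204.8]
tool_rot: [[1.0, -0.0, 0.0], [-0.0, -1.0, 0.0], [0.0, -0.0, -1.0]]
contact_force: [-0.5, -0.6, -0.0]
gripper_width: 53.3
grasp_force: 36.9
```

```bash
cat >> h.py <<'E'
def crop(q,X,r,k):
    u,v=map(int,proj(q,X)); u=min(max(u,r),511-r);v=min(max(v,r),383-r)
    return cv2.resize(q["pixels"][v-r:v+r,u-r:u+r],(k,k),interpolation=cv2.INTER_CUBIC)
def ring(q,im,X,r,R,k,col=(0,0,255)):
    u0,v0=map(int,proj(q,X[0])); u0=min(max(u0,r),511-r);v0=min(max(v0,r),383-r)
    pts=[[(a-u0+r)*k/2/r,(b-v0+r)*k/2/r] for a,b in (proj(q,np.array(X[1])+[R*np.cos(t),R*np.sin(t),0]) for t in np.linspace(0,6.283,60))]
    cv2.polylines(im,[np.int32(pts)],True,col,1)
E
python3 - <<'E'
from h import *
s,p=held(); a=env.camera("side"); e=s["eef_pos"]
ims=[]
for q,r in ((a,45),(p,120)):
    c=(637,-37,30); im=crop(q,c,r,400)
    for X,R in (((637.5,-36.5,8),41),((637.5,-36.5,20),27)): ring(q,im,(c,X),r,R,400)
    for z in (29,65): ring(q,im,(c,(e[0],e[1],z)),r,27,400,(255,0,0))
    ims.append(im)
cv2.imwrite("pics/s2.png",np.hstack(ims))
E
```

```text
tcp [637.4 -37.1 204.8] w 53.3 g 36.9 [ 1.e-04  0.e+00 -1.e+00]
```

View pics/s2.png

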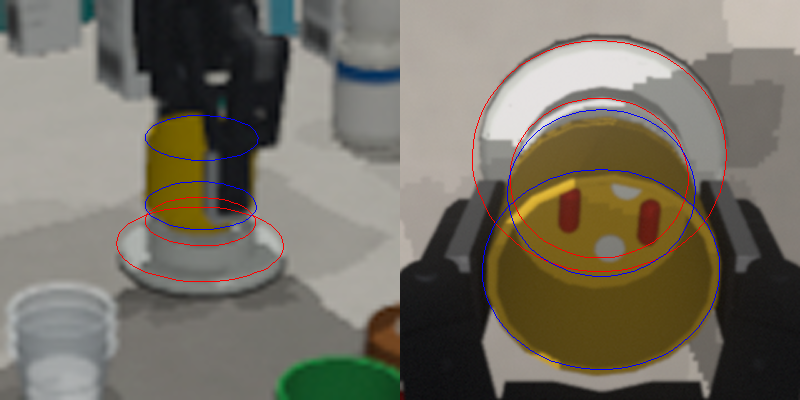

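step_arm:
  steps:
    - [0,[0,0,0.1],[0,0,0]]
    - [0,[0,0,0.1],[0,0,0]]
    - [0,[0,0,0.08],[0,0,0]]
    - [0,[0,0,0],[0,0,0]]
    - [0,[0,0,0],[0,0,0]]

```text
time_s: 9.03
eef_pos: [637.4, -36.6, 193.2]
tool_rot: [[1.0, 0.0, -0.0], [0.0, -1.0, 0.0], [-0.0, -0.0, -1.0]]
contact_force: [-2.3, 1.6, 2.7]
gripper_width: 53.1
grasp_force: 30.9
```

step_arm:
  steps:
    - [0,[0,0,0.06],[0,0,0]]
    - [0,[0,0,0.06],[0,0,0]]
    - [0,[0,0,0],[0,0,0]]
    - [0,[0,0,0],[0,0,0]]

```text
time_s: 9.37
eef_pos: [638.1, -36.6, 190.2]
tool_rot: [[1.0, -0.0, 0.002], [-0.0, -1.0, 0.0], [0.002, -0.0, -1.0]]
contact_force: [-5.7, 0.9, 25.4]
gripper_width: 53.4
grasp_force: 35.1
```

step_arm:
  steps:
    - [0,[0,0,-0.05],[0,0,0]]
    - [0.9,[0,0,0],[0,0,0]]
    - [0.9,[0,0,0],[0,0,0]]
    - [0.9,[0,0,0],[0,0,0]]
    - [0.9,[0,0,0],[0,0,0]]
    - [1,[0,0,-0.3],[0,0,0]]
    - [1,[0,0,-0.8],[0,0,0]]
    - [1,[0,0,-0.8],[0,0,0]]
    - [1,[0,0,-0.8],[0,0,0]]
    - [1,[0,0,-0.5],[0,0,0]]

```text
time_s: 10.2
eef_pos: [637.7, -36.8, 322.9]
tool_rot: [[1.0, 0.0, 0.003], [0.0, -1.0, -0.0], [0.003, 0.0, -1.0]]
contact_force: [-0.4, 0.2, -0.2]
gripper_width: 85.3
grasp_force: 0.0
```

```bash
python3 - <<'E'
from h import *
s,p=held(); a=env.camera("side"); e=s["eef_pos"]
for q in (p,a): print("yellow",fit("yellow_center",q,z0=12),"stand",fit("stand_mouth",q))
ims=[]
for q,r in ((a,45),(p,80)):
    c=(637,-37,30); im=crop(q,c,r,400)
    for X,R in (((637.5,-36.5,56),27),((637.5,-36.5,20),27)): ring(q,im,(c,X),r,R,400)
    ims.append(im)
cv2.imwrite("pics/s3.png",np.hstack(ims))
E
```

```text
tcp [637.7 -36.8 322.9] w 85.3 g 0.0 [ 0.0032 -0.     -1.    ]
yellow (array([635.6, -37.3]), 0.59, 0.98) stand (array([644.3, -38. ]), 0.97, 0.8)
yellow (array([637.5, -34.7]), 0.55, 0.81) stand (array([634.9, -49.5]), 0.77, 0.72)
```

View pics/s3.png

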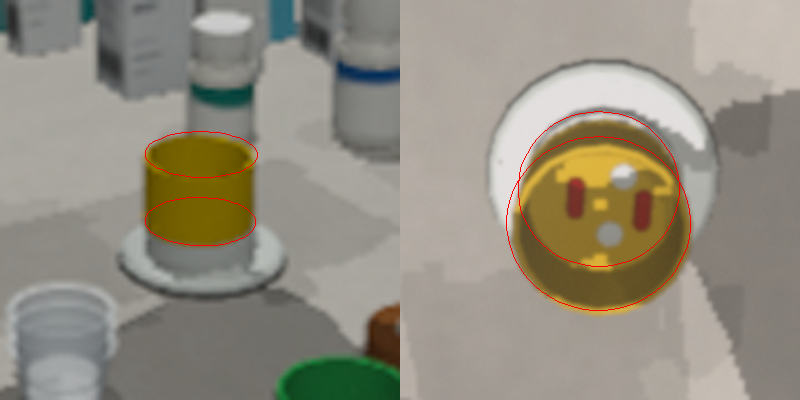

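Yellow is seated: its shoulder sits on the stand's ring and its rim lies at about z = 56 mm. Green is next.

step_arm:
  steps:
    - [1,[-0.12,0.85,0],[0,0,0]]
    - [1,[-0.12,0.85,0],[0,0,0]]
    - [1,[-0.12,0.85,0],[0,0,0]]
    - [1,[-0.12,0.85,0],[0,0,0]]
    - [1,[-0.12,0.85,0],[0,0,0]]
    - [1,[-0.12,0.85,0],[0,0,0]]
    - [1,[0,0,0],[0,0,0]]
    - [1,[0,0,0],[0,0,0]]
    - [1,[0,0,0],[0,0,0]]

```text
time_s: 11.25
eef_pos: [608.5, -240.4, 317.8]
tool_rot: [[1.0, 0.0, -0.001], [0.0, -1.0, 0.001], [-0.001, -0.001, -1.0]]
contact_force: [-0.0, 0.6, 0.0]
gripper_width: 85.4
grasp_force: 0.0
```

```bash
python3 - <<'E'
from h import *
s,p=held()
print(fit("green_center",p),[(r["confidence"],at_z(p,*r["point"],22).round(1)) for r in env.tip_of("green_center",p)[:1]])
print(fit("yellow_center",p,z0=12))
E
```

```text
tcp [ 608.5 -240.4  317.8] w 85.4 g 0.0 [-0.0013  0.0011 -1.    ]
(array([ 608.9, -240.5]), 0.73, 0.96) [(0.59, array([ 607.5, -241.3,   22. ]))]
None
```

step_arm:
  steps:
    - [1,[0,0,0.6],[0,0,0]]
    - [1,[0,0,0.8],[0,0,0]]
    - [1,[0,0,0.8],[0,0,0]]
    - [1,[0,0,0.6],[0,0,0]]
    - [1,[0,0,0.4],[0,0,0]]
    - [1,[0,0,0.2],[0,0,0]]
    - [1,[0,0,0],[0,0,0]]
    - [1,[0,0,0],[0,0,0]]

```text
time_s: 12.12
eef_pos: [609.0, -240.6, 183.3]
tool_rot: [[1.0, 0.001, 0.0], [0.001, -1.0, 0.0], [0.0, -0.0, -1.0]]
contact_force: [-0.0, -0.8, 0.6]
gripper_width: 85.6
grasp_force: 0.0
```

step_arm:
  steps:
    - [0,[0,0,0],[0,0,0]]
    - [0,[0,0,0],[0,0,0]]
    - [0,[0,0,0],[0,0,0]]
    - [0,[0,0,0],[0,0,0]]
    - [0,[0,0,0],[0,0,0]]
    - [0,[0,0,0],[0,0,0]]

```text
time_s: 12.62
eef_pos: [608.9, -241.1, 184.1]
tool_rot: [[1.0, -0.0, 0.002], [-0.0, -1.0, -0.001], [0.002, 0.001, -1.0]]
contact_force: [-3.0, 0.8, 9.6]
gripper_width: 54.0
grasp_force: 30.2
```

step_arm:
  steps:
    - [0,[0,0,-0.4],[0,0,0]]
    - [0,[0,0,-0.7],[0,0,0]]
    - [0,[0,0,-0.8],[0,0,0]]
    - [0,[0.1,-0.5,-0.6],[0,0,0]]
    - [0,[0.12,-0.8,0],[0,0,0]]
    - [0,[0.12,-0.8,0],[0,0,0]]
    - [0,[0.12,-0.8,0],[0,0,0]]
    - [0,[0.12,-0.8,0],[0,0,0]]
    - [0,[0.12,-0.8,0],[0,0,0]]
    - [0,[0,-0.6,0],[0,0,0]]

```text
time_s: 13.45
eef_pos: [637.0, -33.9, 283.5]
tool_rot: [[1.0, 0.002, 0.001], [0.002, -1.0, 0.001], [0.001, -0.001, -1.0]]
contact_force: [-0.2, -0.3, -0.9]
gripper_width: 54.1
grasp_force: 31.9
```

step_arm:
  steps:
    - [0,[0,0,0],[0,0,0]]
    - [0,[0,0,0],[0,0,0]]

```text
time_s: 13.62
eef_pos: [636.6, -35.4, 283.3]
tool_rot: [[1.0, 0.003, 0.001], [0.003, -1.0, 0.0], [0.001, -0.0, -1.0]]
contact_force: [0.9, -0.7, -0.2]
gripper_width: 53.8
grasp_force: 31.9
```

```bash
python3 - <<'E'
from h import *
s,p=held(); a=env.camera("side"); e=s["eef_pos"]; z0=e[2]-183
print("green",fit("green_center",p,z0=z0),"yellow",fit("yellow_center",p,z0=12), fit("yellow_center",a,z0=12))
E
```

```text
tcp [636.6 -35.4 283.3] w 53.8 g 31.9 [ 8.e-04  3.e-04 -1.e+00]
green (array([637.6, -35.6]), 0.65, 0.96) yellow (array([646.2, -37.5]), 0.89, 0.59) (array([637.1, -35.1]), 0.81, 0.87)
```

step_arm:
  steps:
    - [0,[0.01,0.03,0.4],[0,0,0]]
    - [0,[0,0,0.45],[0,0,0]]
    - [0,[0,0,0.2],[0,0,0]]
    - [0,[0,0,0],[0,0,0]]
    - [0,[0,0,0.1],[0,0,0]]
    - [0,[0,0,0.08],[0,0,0]]
    - [0,[0,0,0.06],[0,0,0]]
    - [0,[0,0,0],[0,0,0]]
    - [0,[0,0,0],[0,0,0]]

```text
time_s: 14.62
eef_pos: [637.3, -38.2, 232.1]
tool_rot: [[1.0, -0.0, 0.001], [-0.0, -1.0, -0.0], [0.001, 0.0, -1.0]]
contact_force: [-2.0, 0.0, 7.1]
gripper_width: 54.0
grasp_force: 32.5
```

step_arm:
  steps:
    - [0,[0,0,0.05],[0,0,0]]
    - [0,[0,0,0.05],[0,0,0]]
    - [0,[0,0,0],[0,0,0]]
    - [0,[0,0,0],[0,0,0]]

```text
time_s: 14.95
eef_pos: [638.1, -38.1, 230.2]
tool_rot: [[1.0, 0.0, 0.004], [0.0, -1.0, -0.001], [0.004, 0.001, -1.0]]
contact_force: [-6.9, -0.2, 31.8]
gripper_width: 54.1
grasp_force: 35.7
```

```bash
python3 - <<'E'
from h import *
s,p=held(); print(s["contact_force"]); a=env.camera("side")
ims=[]
for q,r in ((a,45),(p,120)):
    c=(637,-37,50); im=crop(q,c,r,400)
    for z in (20,56,92): ring(q,im,(c,(637,-37,z)),r,27,400)
    ims.append(im)
cv2.imwrite("pics/s4.png",np.hstack(ims))
E
```

```text
tcp [638.1 -38.1 230.2] w 54.1 g 35.7 [ 4.3e-03 -6.0e-04 -1.0e+00]
[-6.93914235 -0.23099654 31.83035493]
```

View pics/s4.png

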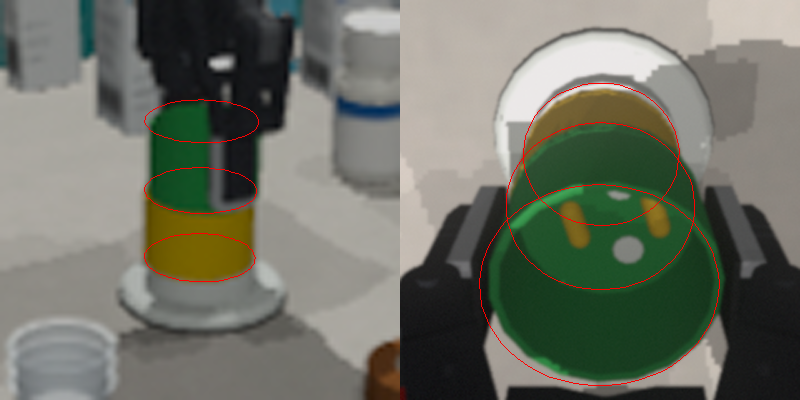

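step_arm:
  steps:
    - [0,[0,0,-0.06],[0,0,0]]
    - [0.9,[0,0,0],[0,0,0]]
    - [0.9,[0,0,0],[0,0,0]]
    - [0.9,[0,0,0],[0,0,0]]
    - [0.9,[0,0,0],[0,0,0]]
    - [1,[0,0,-0.3],[0,0,0]]
    - [1,[0,0,-0.8],[0,0,0]]
    - [1,[0,0,-0.8],[0,0,0]]
    - [1,[-0.3,0,-0.6],[0,0,0]]
    - [1,[-0.8,0,0],[0,0,0]]

```text
time_s: 15.88
eef_pos: [595.5, -37.7, 334.9]
tool_rot: [[1.0, 0.0, 0.008], [0.0, -1.0, 0.0], [0.008, -0.0, -1.0]]
contact_force: [0.8, 0.5, 0.7]
gripper_width: 85.1
grasp_force: 0.0
```

step_arm:
  steps:
    - [1,[-0.8,0,0],[0,0,0]]
    - [1,[-0.8,0,0],[0,0,0]]
    - [1,[-0.8,0,0],[0,0,0]]
    - [1,[-0.18,0,0],[0,0,0]]
    - [1,[0,0,0],[0,0,0]]
    - [1,[0,0,0],[0,0,0]]
    - [1,[0,0,0],[0,0,0]]

```text
time_s: 16.47
eef_pos: [490.8, -38.1, 330.0]
tool_rot: [[1.0, 0.0, 0.001], [0.0, -1.0, 0.0], [0.001, -0.0, -1.0]]
contact_force: [0.1, -0.1, 0.1]
gripper_width: 85.6
grasp_force: 0.0
```

```bash
python3 - <<'E'
from h import *
s,p=held(); a=env.camera("side"); t=env.camera("top")
print("blue",fit("blue_center",p),[(r["confidence"],at_z(p,*r["point"],22).round(1)) for r in env.tip_of("blue_center",p)[:1]])
for q in (a,p): print("green",fit("green_center",q,z0=48)); print("yellow",fit("yellow_center",q,z0=12))
E
```

```text
tcp [490.8 -38.1 330. ] w 85.6 g 0.0 [ 1.1e-03  2.0e-04 -1.0e+00]
blue (array([490.5, -38.8]), 0.6, 0.98) [(0.65, array([492. , -36.1,  22. ]))]
green (array([638.1, -35.9]), 0.75, 0.91)
yellow (array([631. , -49.5]), 0.78, 0.63)
green None
yellow None
```

step_arm:
  steps:
    - [0.9,[0,0.02,0.7],[0,0,0]]
    - [0.9,[0,0,0.8],[0,0,0]]
    - [0.9,[0,0,0.8],[0,0,0]]
    - [0.9,[0,0,0.7],[0,0,0]]
    - [0.9,[0,0,0.47],[0,0,0]]
    - [0.9,[0,0,0.2],[0,0,0]]
    - [0.9,[0,0,0],[0,0,0]]
    - [0.9,[0,0,0],[0,0,0]]

```text
time_s: 17.58
eef_pos: [490.1, -38.9, 183.2]
tool_rot: [[1.0, 0.0, 0.0], [0.0, -1.0, 0.0], [0.0, -0.0, -1.0]]
contact_force: [1.1, -0.3, 0.6]
gripper_width: 77.2
grasp_force: 0.0
```

step_arm:
  steps:
    - [0,[0,0,0],[0,0,0]]
    - [0,[0,0,0],[0,0,0]]
    - [0,[0,0,0],[0,0,0]]
    - [0,[0,0,0],[0,0,0]]
    - [0,[0,0,0],[0,0,0]]
    - [0,[0,0,0],[0,0,0]]

```text
time_s: 18.08
eef_pos: [490.3, -39.0, 184.1]
tool_rot: [[1.0, -0.0, 0.002], [-0.0, -1.0, -0.0], [0.002, 0.0, -1.0]]
contact_force: [-2.7, -0.8, 12.0]
gripper_width: 53.5
grasp_force: 29.1
```

step_arm:
  steps:
    - [0,[0,0,-0.4],[0,0,0]]
    - [0,[0,0,-0.7],[0,0,0]]
    - [0,[0,0,-0.8],[0,0,0]]
    - [0,[0,0,-0.8],[0,0,0]]
    - [0,[0.4,0,-0.7],[0,0,0]]
    - [0,[0.8,-0.03,0],[0,0,0]]
    - [0,[0.8,0,0],[0,0,0]]
    - [0,[0.8,0,0],[0,0,0]]
    - [0,[0.6,0,0],[0,0,0]]
    - [0,[0.28,0,0],[0,0,0]]

```text
time_s: 18.92
eef_pos: [639.2, -37.8, 319.6]
tool_rot: [[1.0, -0.0, 0.002], [-0.0, -1.0, 0.0], [0.002, -0.0, -1.0]]
contact_force: [-0.3, -0.4, 0.2]
gripper_width: 53.6
grasp_force: 32.0
```

step_arm:
  steps:
    - [0,[0,0,0],[0,0,0]]
    - [0,[0,0,0],[0,0,0]]
    - [0,[0,0,0],[0,0,0]]

```text
time_s: 19.17
eef_pos: [636.3, -37.8, 319.1]
tool_rot: [[1.0, 0.0, 0.0], [0.0, -1.0, -0.0], [0.0, 0.0, -1.0]]
contact_force: [-0.3, -0.3, -1.0]
gripper_width: 53.6
grasp_force: 32.0
```

```bash
python3 - <<'E'
from h import *
s,p=held(); a=env.camera("side"); e=s["eef_pos"]; z0=e[2]-183
print("blue",fit("blue_center",p,z0=z0)); print("green",fit("green_center",a,z0=48)); print(fit("green_center",p,z0=48))
c=(637,-37,70);im=[]
for q,r in ((a,45),(p,120)):
    i=crop(q,c,r,400)
    for X in ((637.5,-37.5,92),(e[0],e[1],z0+44)): ring(q,i,(c,X),r,27,400)
    im.append(i)
cv2.imwrite("pics/s5.png",np.hstack(im))
E
```

```text
tcp [636.3 -37.8 319.1] w 53.6 g 32.0 [ 0.e+00 -1.e-04 -1.e+00]
blue (array([637.2, -38.1]), 0.83, 0.94)
green None
(array([646.3, -38.6]), 0.88, 0.62)
```

View pics/s5.png

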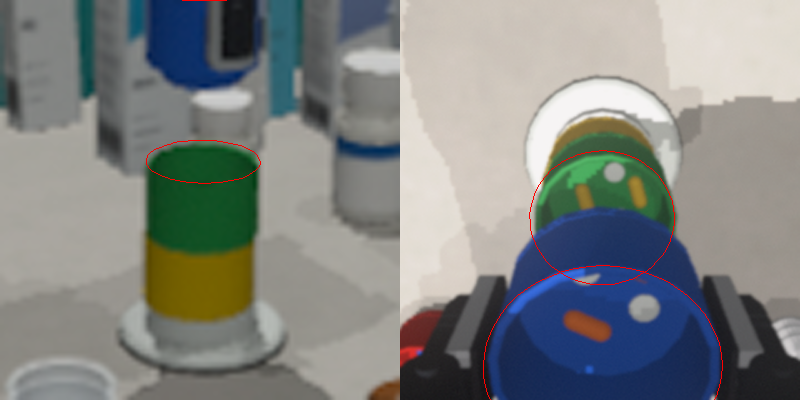

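step_arm:
  steps:
    - [0,[0.03,0,0.4],[0,0,0]]
    - [0,[0,0,0.45],[0,0,0]]
    - [0,[0,0,0.2],[0,0,0]]
    - [0,[0,0,0],[0,0,0]]
    - [0,[0,0,0.1],[0,0,0]]
    - [0,[0,0,0.08],[0,0,0]]
    - [0,[0,0,0.06],[0,0,0]]
    - [0,[0,0,0],[0,0,0]]
    - [0,[0,0,0],[0,0,0]]

```text
time_s: 20.17
eef_pos: [638.5, -37.7, 268.2]
tool_rot: [[1.0, -0.0, 0.002], [-0.0, -1.0, -0.0], [0.002, 0.0, -1.0]]
contact_force: [-3.1, -0.7, 8.5]
gripper_width: 53.8
grasp_force: 32.6
```

step_arm:
  steps:
    - [0,[0,0,0.05],[0,0,0]]
    - [0,[0,0,0],[0,0,0]]
    - [0,[0,0,0],[0,0,0]]

```text
time_s: 20.42
eef_pos: [639.0, -37.7, 267.8]
tool_rot: [[1.0, -0.0, 0.004], [-0.0, -1.0, -0.0], [0.004, 0.0, -1.0]]
contact_force: [-5.5, -0.9, 26.1]
gripper_width: 53.5
grasp_force: 33.9
```

step_arm:
  steps:
    - [0,[0,0,-0.04],[0,0,0]]
    - [0.9,[0,0,0],[0,0,0]]
    - [0.9,[0,0,0],[0,0,0]]
    - [0.9,[0,0,0],[0,0,0]]
    - [0.9,[0,0,0],[0,0,0]]
    - [1,[0,0,-0.3],[0,0,0]]
    - [1,[0,0,-0.8],[0,0,0]]
    - [1,[0,0,-0.8],[0,0,0]]
    - [1,[0,0,-0.3],[0,0,0]]
    - [1,[-0.58,-0.7,0],[0,0,0]]

```text
time_s: 21.25
eef_pos: [617.6, -14.3, 358.6]
tool_rot: [[1.0, -0.007, 0.007], [-0.007, -1.0, -0.002], [0.007, 0.002, -1.0]]
contact_force: [2.1, -0.3, -0.9]
gripper_width: 85.5
grasp_force: 0.0
```

step_arm:
  steps:
    - [1,[-0.6,-0.7,0],[0,0,0]]
    - [1,[-0.6,-0.7,0.1],[0,0,0]]
    - [1,[-0.6,-0.7,0.2],[0,0,0]]
    - [1,[-0.6,-0.7,0.2],[0,0,0]]
    - [1,[-0.6,-0.7,0.2],[0,0,0]]
    - [1,[-0.57,-0.7,0.2],[0,0,0]]
    - [1,[0,0,0],[0,0,0]]
    - [1,[0,0,0],[0,0,0]]
    - [1,[0,0,0],[0,0,0]]

```text
time_s: 22.0
eef_pos: [472.5, 158.1, 319.3]
tool_rot: [[1.0, 0.0, 0.001], [0.0, -1.0, -0.0], [0.001, 0.0, -1.0]]
contact_force: [-0.1, -0.8, 0.5]
gripper_width: 85.4
grasp_force: 0.0
```

```bash
python3 - <<'E'
from h import *
s,p=held(); a=env.camera("side")
print("cap",fit("cap_center",p),fit("cap_center",a),[(r["confidence"],at_z(p,*r["point"],20).round(1)) for r in env.tip_of("cap_center",p)[:1]])
print("blue",fit("blue_center",a,z0=84))
c=(637,-37,70); i=crop(a,c,45,400)
for z in (56,92,128): ring(a,i,(c,(637.5,-37.5,z)),45,27,400)
cv2.imwrite("pics/s6.png",np.hstack([i,crop(p,(473,159,20),120,400)]))
E
```

```text
tcp [472.5 158.1 319.3] w 85.4 g 0.0 [ 8.e-04 -1.e-04 -1.e+00]
cap (array([473.8, 159.9]), 0.88, 0.96) (array([475.1, 162. ]), 0.57, 0.82) [(0.59, array([473.8, 158.9,  20. ]))]
blue (array([640., -35.]), 0.95, 0.89)
```

View pics/s6.png

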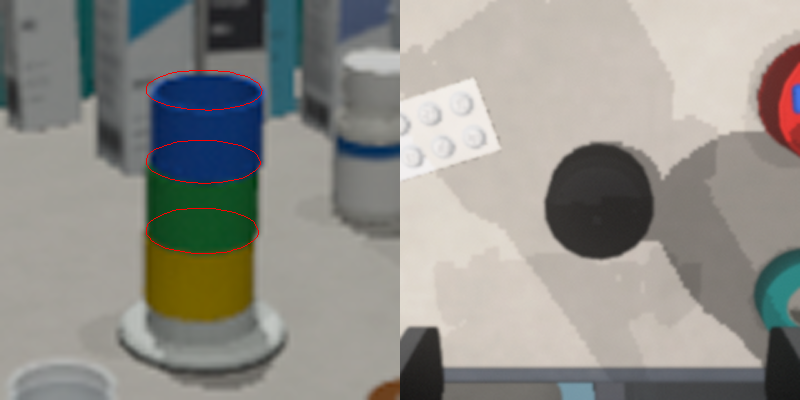

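step_arm:
  steps:
    - [1,[0.03,-0.04,0.6],[0,0,0]]
    - [1,[0,0,0.8],[0,0,0]]
    - [1,[0,0,0.8],[0,0,0]]
    - [1,[0,0,0.6],[0,0,0]]
    - [1,[0,0,0.45],[0,0,0]]
    - [1,[0,0,0.2],[0,0,0]]
    - [1,[0,0,0],[0,0,0]]
    - [1,[0,0,0],[0,0,0]]

```text
time_s: 22.97
eef_pos: [473.6, 159.9, 181.1]
tool_rot: [[1.0, -0.0, -0.0], [-0.0, -1.0, 0.0], [-0.0, -0.0, -1.0]]
contact_force: [0.6, 0.4, -0.1]
gripper_width: 85.2
grasp_force: 0.0
```

step_arm:
  steps:
    - [0,[0,0,0],[0,0,0]]
    - [0,[0,0,0],[0,0,0]]
    - [0,[0,0,0],[0,0,0]]
    - [0,[0,0,0],[0,0,0]]
    - [0,[0,0,0],[0,0,0]]
    - [0,[0,0,0],[0,0,0]]

```text
time_s: 23.47
eef_pos: [473.7, 159.9, 181.8]
tool_rot: [[1.0, -0.0, 0.002], [-0.0, -1.0, 0.0], [0.002, -0.0, -1.0]]
contact_force: [-2.2, -1.8, 12.0]
gripper_width: 51.0
grasp_force: 29.3
```

step_arm:
  steps:
    - [0,[0,0,-0.4],[0,0,0]]
    - [0,[0,0,-0.8],[0,0,0]]
    - [0,[0,0,-0.8],[0,0,0]]
    - [0,[0,0,-0.8],[0,0,0]]
    - [0,[0,0,-0.8],[0,0,0]]
    - [0,[0.44,0.52,-0.4],[0,0,0]]
    - [0,[0.6,0.7,0],[0,0,0]]
    - [0,[0.6,0.7,0],[0,0,0]]
    - [0,[0.6,0.7,0],[0,0,0]]
    - [0,[0.6,0.7,0],[0,0,0]]

```text
time_s: 24.3
eef_pos: [587.7, 25.4, 341.5]
tool_rot: [[1.0, 0.0, 0.001], [0.0, -1.0, -0.0], [0.001, 0.0, -1.0]]
contact_force: [0.0, -0.1, -0.4]
gripper_width: 50.6
grasp_force: 32.6
```

step_arm:
  steps:
    - [0,[0.6,0.7,0],[0,0,0]]
    - [0,[0.4,0.5,0],[0,0,0]]
    - [0,[0.3,0.4,0],[0,0,0]]
    - [0,[0,0,0],[0,0,0]]
    - [0,[0,0,0],[0,0,0]]
    - [0,[0,0,0],[0,0,0]]

```text
time_s: 24.8
eef_pos: [638.6, -36.3, 340.9]
tool_rot: [[1.0, 0.001, -0.0], [0.001, -1.0, 0.0], [-0.0, -0.0, -1.0]]
contact_force: [0.1, 1.0, 0.1]
gripper_width: 50.3
grasp_force: 32.6
```

```bash
python3 - <<'E'
from h import *
s,p=held(); a=env.camera("side"); e=s["eef_pos"]; z0=e[2]-181.5
print("cap",fit("cap_center",p,z0=z0)); print("blue",fit("blue_center",a,z0=84))
c=(637,-37,110);im=[]
for q,r in ((a,45),(p,120)):
    i=crop(q,c,r,400)
    ring(q,i,(c,(639.5,-36.5,128)),r,27,400); ring(q,i,(c,(e[0],e[1],z0+8)),r,26,400,(255,255,0)); ring(q,i,(c,(e[0],e[1],z0+36)),r,26,400,(255,255,0))
    im.append(i)
cv2.imwrite("pics/s7.png",np.hstack(im))
E
```

```text
tcp [638.6 -36.3 340.9] w 50.3 g 32.6 [-1.e-04  5.e-04 -1.e+00]
cap (array([638.8, -36.6]), 0.56, 0.96)
blue (array([640.2, -35.3]), 0.67, 0.87)
```

View pics/s7.png

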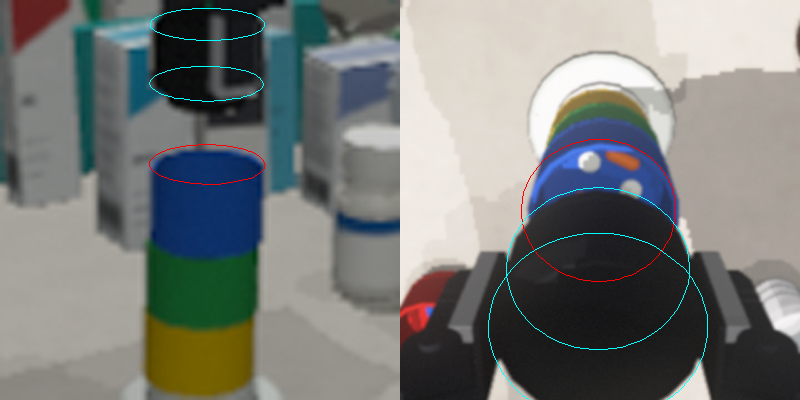

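step_arm:
  steps:
    - [0,[0.015,0.03,0.3],[0,0,0]]
    - [0,[0,0,0.3],[0,0,0]]
    - [0,[0,0,0.15],[0,0,0]]
    - [0,[0,0,0],[0,0,0]]
    - [0,[0,0,0.1],[0,0,0]]
    - [0,[0,0,0.08],[0,0,0]]
    - [0,[0,0,0.05],[0,0,0]]
    - [0,[0,0,0],[0,0,0]]
    - [0,[0,0,0],[0,0,0]]

```text
time_s: 25.75
eef_pos: [639.7, -38.1, 301.8]
tool_rot: [[1.0, 0.0, 0.001], [0.0, -1.0, 0.0], [0.001, -0.0, -1.0]]
contact_force: [-1.2, -0.0, 3.3]
gripper_width: 50.4
grasp_force: 32.9
```

step_arm:
  steps:
    - [0,[0,0,0.05],[0,0,0]]
    - [0,[0,0,0],[0,0,0]]
    - [0,[0,0,0],[0,0,0]]

```text
time_s: 26.0
eef_pos: [640.3, -38.1, 301.4]
tool_rot: [[1.0, -0.0, 0.003], [-0.0, -1.0, -0.0], [0.003, 0.0, -1.0]]
contact_force: [-3.3, -0.9, 20.7]
gripper_width: 50.7
grasp_force: 34.9
```

Contact comes at the seated height (301.4 mm, 21 N). I'll release and withdraw.

step_arm:
  steps:
    - [0,[0,0,-0.04],[0,0,0]]
    - [0.9,[0,0,0],[0,0,0]]
    - [0.9,[0,0,0],[0,0,0]]
    - [0.9,[0,0,0],[0,0,0]]
    - [1,[0,0,0],[0,0,0]]
    - [1,[0,0,-0.3],[0,0,0]]
    - [1,[0,0,-0.7],[0,0,0]]
    - [1,[0,0,-0.8],[0,0,0]]
    - [1,[-0.5,0,-0.8],[0,0,0]]
    - [1,[-0.6,0,-0.3],[0,0,0]]

```text
time_s: 26.83
eef_pos: [596.1, -37.7, 421.7]
tool_rot: [[1.0, 0.0, 0.005], [0.0, -1.0, 0.0], [0.005, -0.0, -1.0]]
contact_force: [0.1, -0.3, 0.4]
gripper_width: 85.3
grasp_force: 0.0
```

step_arm:
  steps:
    - [1,[-0.8,0,0],[0,0,0]]
    - [1,[-0.8,0,0],[0,0,0]]
    - [1,[0,0,0],[0,0,0]]
    - [1,[0,0,0],[0,0,0]]
    - [1,[0,0,0],[0,0,0]]

```text
time_s: 27.25
eef_pos: [531.9, -38.2, 418.0]
tool_rot: [[1.0, -0.0, 0.001], [-0.0, -1.0, -0.0], [0.001, 0.0, -1.0]]
contact_force: [0.1, -0.1, 0.9]
gripper_width: 85.3
grasp_force: 0.0
```

```bash
python3 - <<'E'
from h import *
s,p=held(); a=env.camera("side"); t=env.camera("top")
for n,z in (("cap_center",120),("blue_center",84)): print(n,fit(n,a,z0=z))
c=(638,-37,90);im=[]
for q,r in ((a,50),(p,150)):
    i=crop(q,c,r,400)
    for z,R in ((20,27),(56,27),(92,27),(128,27),(156,26)): ring(q,i,(c,(638,-37,z)),r,R,400)
    im.append(i)
cv2.imwrite("pics/s8.png",np.hstack(im))
E
```

```text
tcp [531.9 -38.2 418. ] w 85.3 g 0.0 [ 1.3e-03 -1.0e-04 -1.0e+00]
cap_center (array([641.9, -33.7]), 0.73, 0.86)
blue_center (array([634. , -49.4]), 0.61, 0.69)
```

View pics/s8.png

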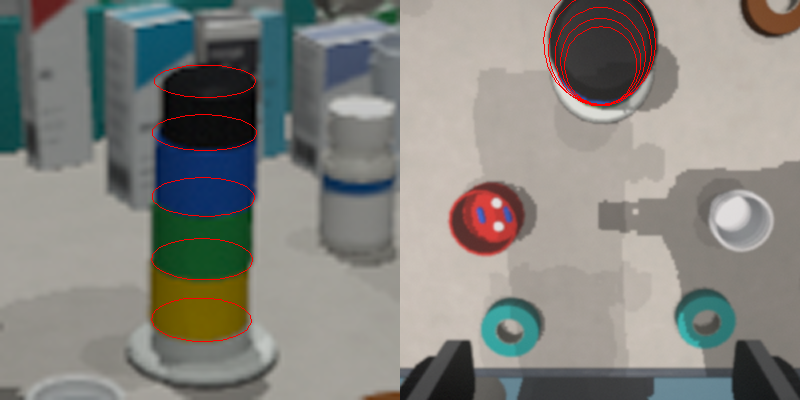

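All four parts are seated, with flush seams at the expected heights and steps under about 2 mm. The red spare and dose cups are unmoved and the gripper is clear, so I'm handing in.

```bash
python3 -c "
from bench import env
print(env.finish_job())"
```

```text
the job is handed in; nothing more can be done
None
```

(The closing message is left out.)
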